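# Rock the sorter gate over and feed the balls down the other chute

### The job

The seesaw gate of the plywood sorter is tipped towards one of its two chutes: press down the thumb plate at its raised end with your fingertips until the gate rocks over its pivot and rests tipped the other way. Then push the two wooden balls forward off the feed ledge from behind, so that they drop into the gate and both roll by themselves down to the end of this other chute. Only press and push: do not lift, carry or guide the balls by hand, and leave the glue bottle, tape roll, tin and screwdriver alone.

Things in the scene. Friction and masses are not known exactly. Their poses are not given: they have to be found in the camera images.
- sorter: Fixed plywood ball sorter, base board 170 x 660 x 12 mm. Origin: on the table top, straight below the gate's pivot axis, mid-gate; x points from the feed ledge across the gate, y along the gate to the left chute, z up. The ledge stands behind the gate (-x side, x -125 to -34 mm, y = 0), the chutes slope down to left (+y) and right (-y).
- ledge_front (a point): Middle of the front edge of the feed ledge's floor, sorter x -34, y 0, 162 mm high. The ledge is a channel along x, 91 mm long, open at the back, falling 0.07 rad to the front; inner width 46 mm, 60 mm overall, side walls 8 mm above its floor. Over its last 16 mm the floor rises 3.4 mm to a lip at 162 mm that holds the balls back; a push of 1 to 3 N takes them over. Nothing stands behind the ledge.
- left_end (a point): Floor of the left catch chute at its end stop, sorter y +309 mm, 46 mm high. Each chute begins at 112 mm from the middle, 88 mm high, and slopes down to its closed end; inner width 50 mm, walls 29 mm. Balls that have run down lie with centres about 285 and 245 mm from the middle.
- right_end (a point): The same point of the right catch chute (sorter y -309 mm).
- gate (a joint): Tilt of the seesaw gate, rad: trough 230 mm long (along y), 52 mm wide inside, pivot axis along the sorter's x, 70 mm above the table, 60 mm below the trough's floor. Positive: left end low, feeds the left chute. Stops at +-0.26; starts on either. Top-heavy: about 2 N on the raised plate moves it; past level it falls to the other stop by itself.
- plate_left (a point): Centre of the top of the gate's left thumb plate, a flat horizontal plywood plate 56 mm (x) by 60 mm (y), 8 mm thick, on top of the gate's far wall, sticking out on the side away from the feed ledge; it turns with the gate. In the gate's own frame (origin on the pivot) at x 56, y 85, z 104 mm. About 192 mm above the table when raised, 149 mm when low.
- plate_right (a point): Centre of the top of the like thumb plate at the right end (y -85 mm in the gate's frame). The raised plate is the one to press.
- front_ball_center (a point): Centre of the front wooden ball (beech, 40 mm diameter, about 24 g), waiting on the feed ledge against the lip.
- rear_ball_center (a point): Centre of the rear wooden ball (same kind), waiting behind the front one, its centre about 92 mm behind the pivot and 182 mm above the table. Pushing it forward pushes the front one off first; it follows.
- front_ball: The front ball; its origin turns with it as it rolls: use its centre.
- rear_ball: The rear ball; its origin turns with it as it rolls: use its centre.
- glue: White glue bottle, 54 mm diameter, 150 mm tall, upright; origin under its centre. Bystander.
- tape: Roll of paper tape lying flat, 96 mm outside diameter, 36 mm high; origin under its centre. Bystander.
- tin: Small round metal tin, 70 mm diameter, 80 mm tall; origin under its centre. Bystander.
- driver: Screwdriver lying on the table. Bystander.
Not all that is in view belongs to the job. Leave any yellow look-alike of the rear_ball alone.

How it is judged (in metres and radians):
On the way, in this order (a step that is already met when the one before it is completed fails the run):
1. the gate is rocked over to its other stop while both balls still wait on the feed ledge (distance of plate_left from where it was at the start of the episode above 0.045 m and (value of joint gate above 0.22 rad or value of joint gate below -0.22 rad) and x of each of front_ball_center, rear_ball_center in the frame of sorter below -0.04 m), for 0.2 s.
2. both balls are in the chute that the gate now feeds (distance of plate_left from where it was at the start of the episode above 0.045 m and ((value of joint gate above 0.22 rad and y of each of front_ball_center, rear_ball_center in the frame of sorter above 0.21 m and x of front_ball_center in the frame of sorter between -0.03 and 0.03 m and z of front_ball_center in the frame of sorter between 0.05 and 0.11 m and x of rear_ball_center in the frame of sorter between -0.03 and 0.03 m and z of rear_ball_center in the frame of sorter between 0.05 and 0.11 m) or (value of joint gate below -0.22 rad and y of each of front_ball_center, rear_ball_center in the frame of sorter below -0.21 m and x of front_ball_center in the frame of sorter between -0.03 and 0.03 m and z of front_ball_center in the frame of sorter between 0.05 and 0.11 m and x of rear_ball_center in the frame of sorter between -0.03 and 0.03 m and z of rear_ball_center in the frame of sorter between 0.05 and 0.11 m))), for 0.2 s.
At the end, for the whole second after the job is handed in: The gate rests within 0.04 rad of the stop opposite to the one it started on (its left thumb plate has moved over 45 mm), and both balls lie still (under 30 mm/s) in the lower half of the chute on the gate's low side, more than 210 mm from the pivot (all of step 2 and linear speed of each of front_ball, rear_ball below 0.03 m/s); the robot touches nothing.
It fails at once if a ball is lifted (centre over 205 mm above the table; it waits at about 182 mm) (height (world z) of any of front_ball_center, rear_ball_center above 0.205 m).
It fails at once if the robot touches a ball that has left the ledge and is on its way down, more than 50 mm to a side ((contact force between the arm and front_ball above 0.3 N and (y of front_ball_center in the frame of sorter above 0.05 m or y of front_ball_center in the frame of sorter below -0.05 m)) or (contact force between the arm and rear_ball above 0.3 N and (y of rear_ball_center in the frame of sorter above 0.05 m or y of rear_ball_center in the frame of sorter below -0.05 m)) or (contact force between the fingers and front_ball above 0.3 N and (y of front_ball_center in the frame of sorter above 0.05 m or y of front_ball_center in the frame of sorter below -0.05 m)) or (contact force between the fingers and rear_ball above 0.3 N and (y of rear_ball_center in the frame of sorter above 0.05 m or y of rear_ball_center in the frame of sorter below -0.05 m))).
It fails at once if a bystander is moved by more than 30 mm (distance of any of glue, tape, tin, driver from where it was at the start of the episode above 0.03 m).
It also fails if it takes over 51 s, if anything falls off the work surface, if the arm or the gripper's body presses on something with over 40 N, if the wrist force passes 120 N, or if a joint passes its speed limit or range.

### The arm

A 6-joint arm with a two-finger parallel gripper is mounted at the origin on the work surface. World frame = base frame: x ahead of the robot, y to its left, z up, the work surface at z = 0. Lengths are in m, angles in degrees, forces in N, time in s.
With the tool pointing down it reaches from about 0.4 to 0.825 m from the base axis. Payload 7 kg.
Tool frame: the origin (TCP) lies at the very end of the fingers, on their centre line; the grasp point (between the pads) lies 19 mm behind it; z points along the fingers, y is the line along which they close (so a half turn about z gives the same grasp; the last joint's range is limited). The gripper opens to 88 mm and grips with 3 to 60 N. Pads are 19 mm wide; open, the fingers measure 130 mm over their backs; the gripper's body (78 mm by 193 mm) begins 47 mm behind the grasp point.
Start: joints at [82.855, 20.546, 0.682, 0, -70.136, -16.507], TCP at [0.271, 0.618, 0.227] pointing down, gripper open.
Joint ranges: [-176.03, 176.03], [-82.01, 121.73], [-58.28, 71.71], [-173.87, 95.51], [-174.79, -0.11], [-173.66, 173.66]. Speed limits (degrees/s): [136.94, 136.94, 172.46, 180, 180, 180].

### API

Orientations are given as [roll, pitch, yaw] about the fixed x, y, z axes, in that order (R = Rz(yaw) Ry(pitch) Rx(roll)).
In Python, from plant import r gives the robot as it stands. The module is installed in compiled form; this text tells all that it offers.
- The arm moves only by the tool jog_arm, never from a script. Its arguments are lists of equal length, an entry for each row: "travel": the shift along the tool's x, y, z each as a share of 50 cm, from -1 to 1, a list of three; "dr": the turn, a rotation vector about the tool's x, y, z each as a share of 360 degrees, from -1 to 1, a list of three; "claw": the opening, from 0 (shut) to 1 (fully open). A call has exactly 10 rows; each row is the pose to reach, as a shift and turn from the pose commanded when the call began, along the tool's axes at that moment, turning the shorter way round; what a row does not reach only later rows make up. A row lasts 1/8 s, in which the tool goes at most 62.5 mm and 10.7 degrees, less where a joint would pass 70% of its speed; a pose out of reach is approached as far as the arm can. A call with a number of a shift or a turn outside -1 to 1 is refused whole. A call with a gripper value outside its range is refused whole. The fingers move at their own pace and stop on an object; "newtons" is the grip in N (left out, the last holds). Time passes only in rows, so rows that repeat a pose let the fingers close, or fill a call up. It gives the time, the measured TCP pose, the force, the opening and the grip force at its end, in the units of the state.
- r.get_state(): the state, without advancing time (a new reading comes with each control period).
- r.capture(name): name is "scene" or "top" or "wrist"; returns a dict with "pixels" (400x640x3 uint8, red, green, blue), "range_z" (400x640 float32, m along the optical axis (not along the pixel's ray), 0 where there is no reading), "fx", "fy", "cx", "cy" (pixels), "position" and "attitude" of the camera in the world; the wrist camera has in their place "hand_eye" (4x4, takes a point from camera to tool coordinates, whose origin is the TCP and whose axes are the flange's). Camera axes: x right, y up, looking along -z (the intrinsics and any distortion apply to the point x, -y, -z); pixel columns grow to the right and rows downward; lengths in m; the calibration is good to about 2 mm. A picture is of the moment at which its call begins: read the wrist's pose just before it.
- r.close_job(): hands the job in; it is judged then, once.
Trained networks look in the newest picture that a camera, given by its name, has taken for a name from the list of things; names that differ only in an ending like _2 or _b are one class to them, and where a whole thing is asked for, a point or a joint stands for the part that bears it (a point fixed in the world has none). Each returns a list of dicts, best first, with "conf" (0 to 1); they miss things now and then, are a little off and sometimes report something else, mostly with a low value. They report only what shows in the picture. A call takes as long as a camera call. They do not tell look-alikes from the thing itself.
- r.boxes_of(name, camera): "extent" ([left, top, right, bottom] in pixels, round what is visible of it).
- r.regions_of(name, camera): "pixels" (400x640 bool, what is visible of it) and "extent" ([left, top, right, bottom] in pixels, round what is visible of it).
- r.tip_of(name, camera): "at" ([column, row] in pixels: a listed point, or the origin of a listed thing).
The state is a dict: "time_s": time; "joints": joint angles; "qd": joint speeds; "joint_torque": joint torques, N m; "tcp_pos": TCP position; "eef_rot": TCP orientation; "contact_force": force on the tool from outside, world axes, zero at the start; "moment": the same for the moment, N m; "gripper_width": finger opening in m; "gripper_force": force on a finger pad.
Only numpy, scipy, OpenCV 4.12 (cv2) and the standard library are available. Lean on these libraries where they do the work, as an engineer would, in place of code of your own. Each camera call takes 0.05 s, during which the arm holds its last target. There are 200 camera calls.

## Working session

There is one attempt and no reset: what is moved stays moved. The work goes in short steps, Python scripts to look and compute and a tool call to move; the robot and the scene stay as the last step left them, time stands still between calls to the robot, and variables do not carry over. Pictures are saved under pics/ and viewed, at most 10 in all, crops included, and the job is handed in when it is done.

Besides the shell and the picture viewer there is one more tool, called after "Emit:" as a command line: name --argument value ..., lists and objects as JSON in quotes. jog_arm: Moves the arm, as the interface text tells. Its arguments: {"type":"object","properties":{"travel":{"type":"array"},"dr":{"type":"array"},"claw":{"type":"array"},"newtons":{"type":"number"}},"required":["travel","dr","claw"]}

```bash
mkdir -p pics; cat > h.py <<'E'
import numpy as np, cv2
from scipy.spatial.transform import Rotation as R
from plant import r
def att(a):
    a=np.array(a,float)
    return a if a.shape==(3,3) else (R.from_euler('xyz',a,degrees=True).as_matrix() if a.size==3 else R.from_quat(a).as_matrix())
def world(c,u,v,z=None):
    u=int(round(u));v=int(round(v))
    if z is None:
        p=c['range_z'][max(v-1,0):v+2,max(u-1,0):u+2]; p=p[p>0]; z=np.median(p) if p.size else np.nan
    p=np.array([(u-c['cx'])/c['fx']*z,-(v-c['cy'])/c['fy']*z,-z])
    return att(c['attitude'])@p+np.array(c['position'])
E
python3 - <<'E'
from h import *
s=r.get_state();print(s['tcp_pos'],s['eef_rot'],s['time_s'])
for n in('scene','top'):
    c=r.capture(n);cv2.imwrite(f'pics/{n}0.png',c['pixels'][...,::-1])
    print(n,c['position'],c['attitude'],c['fx'],c['cx'],c['cy'], [k for k in c])
    for t in('sorter','ledge_front','left_end','right_end','plate_left','plate_right','front_ball_center','rear_ball_center'):
        print(t,[(np.round(d['at']),round(d['conf'],2),np.round(world(c,*d['at']),3)) for d in r.tip_of(t,n)[:3]])
E
```

```text
[0.27060233 0.61785685 0.22563578] [ 1.79905923e+02 -8.31326671e-03 -2.36571240e+01] 0.0
scene [1.170882   0.59473361 0.72329602] [ 55.69990082   0.21167414 133.60418217] 376.6009828098652 320.89153253427247 195.292717287654 ['pixels', 'range_z', 'fx', 'fy', 'cx', 'cy', 'position', 'attitude']
sorter [(array([296., 223.]), 0.95, array([ 0.575, -0.081,  0.01 ]))]
ledge_front [(array([300., 175.]), 0.58, array([ 0.544, -0.088,  0.163]))]
left_end [(array([377., 271.]), 0.76, array([0.595, 0.234, 0.041]))]
right_end [(array([232., 175.]), 0.95, array([ 0.6  , -0.36 ,  0.075])), (array([294., 225.]), 0.47, array([ 0.586, -0.077,  0.01 ]))]
plate_left [(array([302., 207.]), 0.73, array([0.637, 0.015, 0.15 ]))]
plate_right [(array([264., 171.]), 0.85, array([ 0.629, -0.143,  0.191]))]
front_ball_center [(array([304., 169.]), 0.51, array([ 0.542, -0.073,  0.188]))]
rear_ball_center [(array([315., 163.]), 0.71, array([ 0.503, -0.067,  0.193])), (array([338., 199.]), 0.54, array([ 0.407, -0.06 ,  0.023])), (array([233., 218.]), 0.23, array([ 0.703, -0.222,  0.026]))]
top [0.36248672 0.0322997
[... 257 characters left out ...]
([352., 158.]), 0.62, array([ 0.72 , -0.033, -0.001]))]
ledge_front [(array([379., 217.]), 0.6, array([ 0.539, -0.076,  0.196]))]
left_end [(array([241., 202.]), 0.55, array([0.597, 0.226, 0.046]))]
right_end [(array([508., 217.]), 0.9, array([ 0.57 , -0.387,  0.047]))]
plate_left [(array([331., 172.]), 0.87, array([0.643, 0.02 , 0.15 ]))]
plate_right [(array([410., 171.]), 0.72, array([ 0.635, -0.14 ,  0.193]))]
front_ball_center [(array([380., 222.]), 0.84, array([ 0.528, -0.077,  0.199]))]
rear_ball_center [(array([381., 240.]), 0.82, array([ 0.492, -0.079,  0.202])), (array([370., 290.]), 0.73, array([ 0.401, -0.071,  0.041])), (array([407., 287.]), 0.7, array([ 0.409, -0.155,  0.038]))]
```

```bash
python3 - <<'E'
import cv2,numpy as np
a=cv2.imread('pics/top0.png')[100:330,180:560];a=cv2.resize(a,(800,484),interpolation=cv2.INTER_CUBIC)
cv2.imwrite('pics/top0c.png',a)
E
```

```text
(no output)
```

View pics/scene0.png

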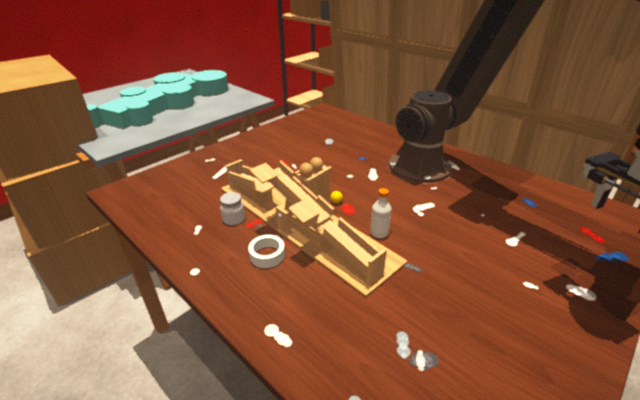

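View pics/top0c.png

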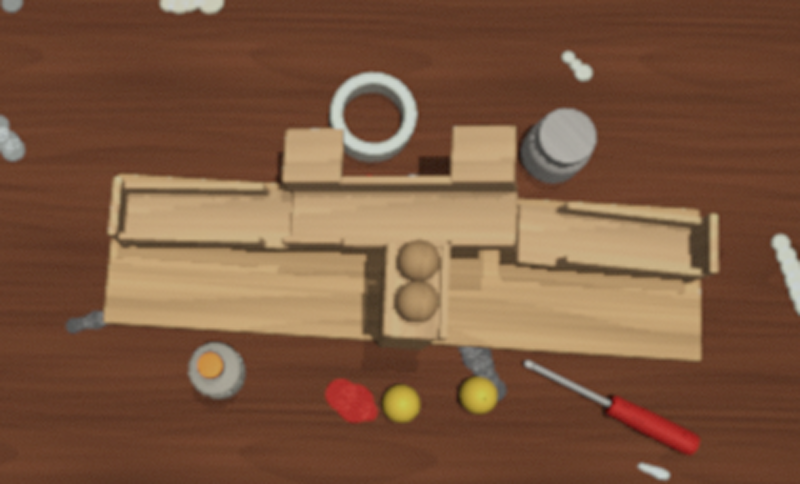

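The top view shows two beech balls on the ledge at about (379,224) front and (378,243) rear. The right thumb plate, at (410,171), is raised at z 0.193, and the left one is low at 0.150. Three things could be the rear ball: the beech ball at (381,240), and yellow balls at (371,291) and (407,287). The beech ball fits, because it sits on the ledge at z≈0.20 and the yellow ones lie on the table. The enlarged crop confirms this.

The sorter pivot is at about (0.582,-0.084) with yaw about -2.6°. I'm moving towards the raised plate with the fingers shut.

Emit:
jog_arm --travel '[[0.888,0.786,-0.088],[0.888,0.786,-0.088],[0.888,0.786,-0.088],[0.888,0.786,-0.088],[0.888,0.786,-0.088],[0.888,0.786,-0.088],[0.888,0.786,-0.088],[0.888,0.786,-0.088],[0.888,0.786,-0.088],[0.888,0.786,-0.088]]' --dr '[[0,0,-0.0585],[0,0,-0.0585],[0,0,-0.0585],[0,0,-0.0585],[0,0,-0.0585],[0,0,-0.0585],[0,0,-0.0585],[0,0,-0.0585],[0,0,-0.0585],[0,0,-0.0585]]' --claw '[0,0,0,0,0,0,0,0,0,0]'

```text
time_s: 2.15
tcp_pos: [0.5206, 0.0775, 0.2711]
eef_rot: [-180.0, -0.0, -2.7]
contact_force: [0.3, 1.5, 0.3]
gripper_width: 0.0006
gripper_force: 0.0
```

Emit:
jog_arm --travel '[[0.258,0.44,0],[0.258,0.44,0],[0.258,0.44,0],[0.258,0.44,0],[0.258,0.44,0],[0.258,0.44,0],[0.258,0.44,0.06],[0.258,0.44,0.11],[0.258,0.44,0.11],[0.258,0.44,0.11]]' --dr '[[0,0,0],[0,0,0],[0,0,0],[0,0,0],[0,0,0],[0,0,0],[0,0,0],[0,0,0],[0,0,0],[0,0,0]]' --claw '[0,0,0,0,0,0,0,0,0,0]'

```text
time_s: 3.4
tcp_pos: [0.6393, -0.1446, 0.2172]
eef_rot: [180.0, -0.1, -2.5]
contact_force: [0.4, 0.7, 0.3]
gripper_width: 0.0002
gripper_force: 0.0
```

```bash
python3 - <<'E'
from h import *
c=r.capture('scene');a=c['pixels'][120:300,180:420,::-1]
cv2.imwrite('pics/s1.png',cv2.resize(a,(800,600),interpolation=cv2.INTER_CUBIC))
c=r.capture('top')
for t in('plate_left','plate_right','front_ball_center','rear_ball_center'):
    print(t,[(np.round(d['at']),round(d['conf'],2),np.round(world(c,*d['at']),3)) for d in r.tip_of(t,'top')[:3]])
E
```

```text
plate_left [(array([508., 220.]), 0.62, array([ 0.563, -0.386,  0.049]))]
plate_right [(array([407., 172.]), 0.77, array([ 0.603, -0.115,  0.302]))]
front_ball_center [(array([382., 224.]), 0.44, array([ 0.525, -0.081,  0.198]))]
rear_ball_center [(array([409., 287.]), 0.67, array([ 0.409, -0.159,  0.039])), (array([379., 242.]), 0.52, array([ 0.424, -0.02 ,  0.703]))]
```

View pics/s1.png

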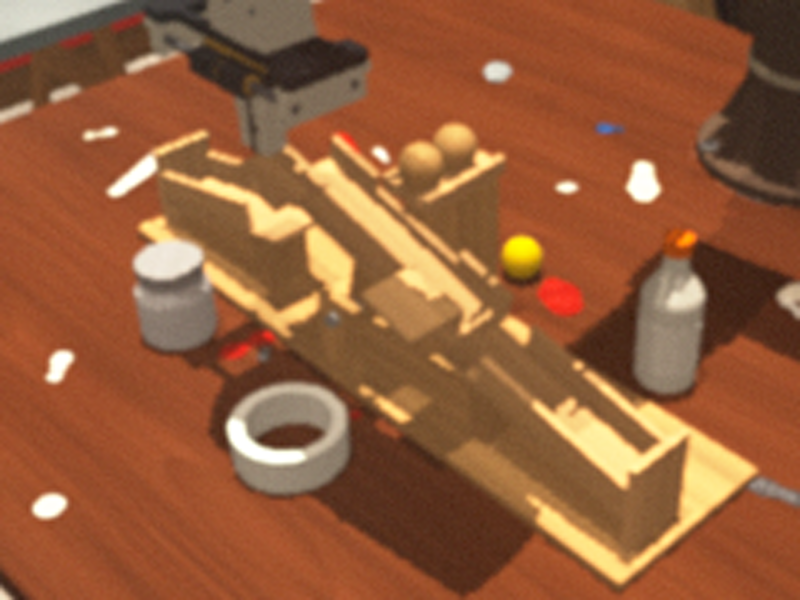

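The fingertips, at crop (265,140), are over the raised right plate, and the gate is still tipped left. I'm pressing now, following the plate's arc outward.

Emit:
jog_arm --travel '[[0,0,0.03],[0,0.005,0.045],[0,0.02,0.06],[0,0.035,0.075],[0,0.05,0.09],[0,0.06,0.1],[0,0.075,0.115],[0,0.08,0.12],[0,0.08,0.06],[0,0.08,-0.04]]' --dr '[[0,0,0],[0,0,0],[0,0,0],[0,0,0],[0,0,0],[0,0,0],[0,0,0],[0,0,0],[0,0,0],[0,0,0]]' --claw '[0,0,0,0,0,0,0,0,0,0]'

```text
time_s: 4.95
tcp_pos: [0.6355, -0.185, 0.2332]
eef_rot: [-180.0, 0.3, -2.6]
contact_force: [0.7, 0.5, 0.7]
gripper_width: 0.0003
gripper_force: 0.0
```

```bash
python3 - <<'E'
from h import *
c=r.capture('scene');a=c['pixels'][120:300,180:420,::-1]
cv2.imwrite('pics/s2.png',cv2.resize(a,(800,600),interpolation=cv2.INTER_CUBIC))
for t in('plate_left','plate_right','front_ball_center','rear_ball_center'):
    print(t,[(np.round(d['at']),round(d['conf'],2),np.round(world(c,*d['at']),3)) for d in r.tip_of(t,'scene')[:3]])
E
```

```text
plate_left [(array([288., 190.]), 0.64, array([ 0.65 , -0.02 ,  0.194]))]
plate_right [(array([252., 180.]), 0.75, array([ 0.642, -0.187,  0.148]))]
front_ball_center [(array([305., 168.]), 0.44, array([ 0.54 , -0.071,  0.191]))]
rear_ball_center [(array([336., 196.]), 0.67, array([ 0.409, -0.067,  0.033])), (array([316., 167.]), 0.52, array([ 0.504, -0.063,  0.183]))]
```

View pics/s2.png

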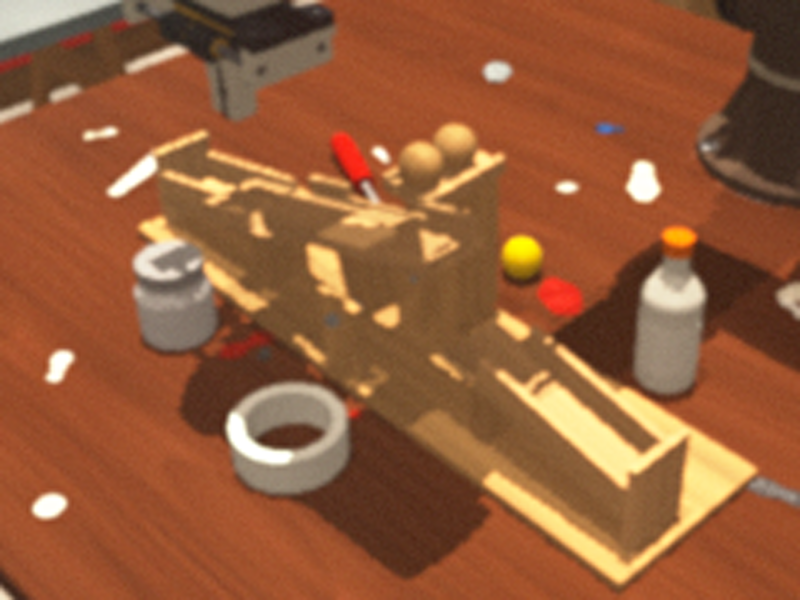

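The gate now rests tipped right: left plate z 0.194, right plate 0.148. Both beech balls still wait on the ledge, at crop (420,165) and (457,145). I'm moving over and down behind the rear ball.

Emit:
jog_arm --travel '[[0,0,-0.11],[-0.2,-0.1,-0.11],[-0.394,-0.2,-0.11],[-0.394,-0.2,-0.11],[-0.394,-0.2,-0.11],[-0.394,-0.2,-0.11],[-0.394,-0.2,-0.11],[-0.394,-0.2,-0.11],[-0.394,-0.2,0],[-0.394,-0.2,0.05]]' --dr '[[0,0,0],[0,0,0],[0,0,0],[0,0,0],[0,0,0],[0,0,0],[0,0,0],[0,0,0],[0,0,0],[0,0,0]]' --claw '[0,0,0,0,0,0,0,0,0,0]'

```text
time_s: 6.45
tcp_pos: [0.4437, -0.0771, 0.2075]
eef_rot: [180.0, 0.2, -2.7]
contact_force: [1.0, 0.3, -0.4]
gripper_width: 0.0006
gripper_force: 0.0
```

Emit:
jog_arm --travel '[[0,0,0.03],[0,0,0.06],[0,0,0.06],[0,0,0.06],[0,0,0.06],[0,0,0.06],[0,0,0.06],[0,0,0.06],[0,0,0.06],[0,0,0.06]]' --dr '[[0,0,0],[0,0,0],[0,0,0],[0,0,0],[0,0,0],[0,0,0],[0,0,0],[0,0,0],[0,0,0],[0,0,0]]' --claw '[0,0,0,0,0,0,0,0,0,0]'

```text
time_s: 7.7
tcp_pos: [0.4447, -0.0766, 0.1805]
eef_rot: [180.0, 0.0, -2.6]
contact_force: [-0.3, -0.7, 0.0]
gripper_width: 0.0002
gripper_force: 0.0
```

```bash
python3 - <<'E'
from h import *
s=r.get_state();print(s['tcp_pos'])
c=r.capture('scene');a=c['pixels'][110:260,220:420,::-1]
cv2.imwrite('pics/s3.png',cv2.resize(a,(800,600),interpolation=cv2.INTER_CUBIC))
E
```

```text
[ 0.44467615 -0.07659645  0.18053347]
```

View pics/s3.png

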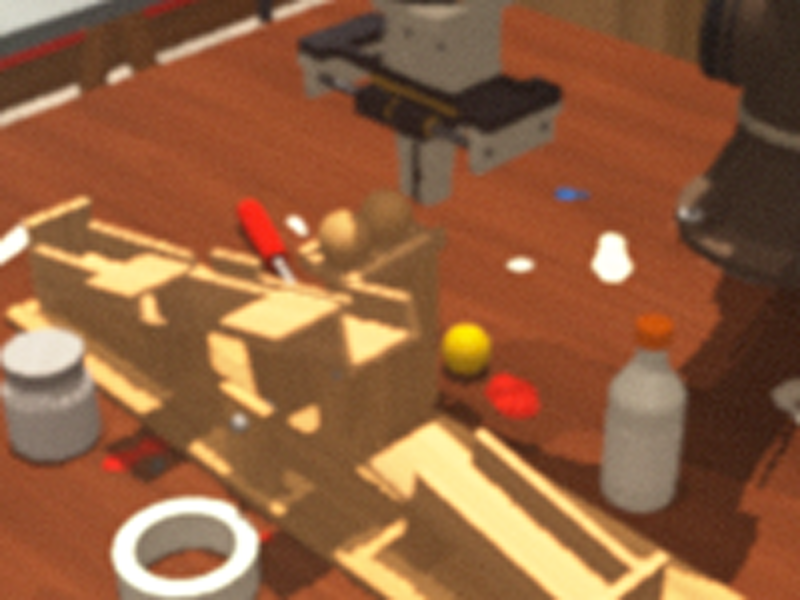

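The closed fingers, at crop (425,190), stand in line behind the rear ball at (385,220). First I push the front ball off slowly.

Emit:
jog_arm --travel '[[0.015,0,0.007],[0.03,0,0.007],[0.04,0,0.007],[0.05,0,0.007],[0.06,0,0.007],[0.07,0,0.007],[0.08,0,0.007],[0.09,0,0.007],[0.1,0,0.007],[0.106,0,0.007]]' --dr '[[0,0,0],[0,0,0],[0,0,0],[0,0,0],[0,0,0],[0,0,0],[0,0,0],[0,0,0],[0,0,0],[0,0,0]]' --claw '[0,0,0,0,0,0,0,0,0,0]'

```text
time_s: 9.0
tcp_pos: [0.4979, -0.079, 0.177]
eef_rot: [180.0, 0.0, -2.6]
contact_force: [-0.8, -0.4, 0.6]
gripper_width: 0.0002
gripper_force: 0.1
```

```bash
python3 - <<'E'
from h import *
for n in ('scene','top'):
  c=r.capture(n)
  for t in('plate_left','front_ball_center','rear_ball_center'):
    print(n,t,[(np.round(d['at']),round(d['conf'],2),np.round(world(c,*d['at']),3)) for d in r.tip_of(t,n)[:4]])
E
```

```text
scene plate_left [(array([291., 187.]), 0.85, array([ 0.633, -0.027,  0.191])), (array([306., 169.]), 0.36, array([ 0.539, -0.068,  0.189]))]
scene front_ball_center []
scene rear_ball_center [(array([337., 195.]), 0.57, array([ 0.404, -0.067,  0.034])), (array([308., 171.]), 0.55, array([ 0.536, -0.063,  0.183]))]
top plate_left [(array([353., 168.]), 0.74, array([ 0.64 , -0.024,  0.192]))]
top front_ball_center [(array([505., 216.]), 0.55, array([ 0.565, -0.366,  0.087]))]
top rear_ball_center [(array([406., 288.]), 0.83, array([ 0.407, -0.152,  0.039])), (array([368., 289.]), 0.82, array([ 0.403, -0.067,  0.039]))]
```

The front ball is already at the right end, at (0.565,-0.366). Now the rear one, then I back off.

Emit:
jog_arm --travel '[[0.01,0,0],[0.02,0,0],[0.03,0,0],[0.04,0,0],[0.05,0,0],[0.06,0,0],[0.07,0,0],[0.08,0,0],[0.084,0,0],[0.04,0,-0.04]]' --dr '[[0,0,0],[0,0,0],[0,0,0],[0,0,0],[0,0,0],[0,0,0],[0,0,0],[0,0,0],[0,0,0],[0,0,0]]' --claw '[0,0,0,0,0,0,0,0,0,0]'

```text
time_s: 10.65
tcp_pos: [0.5174, -0.0799, 0.1953]
eef_rot: [180.0, 0.2, -2.6]
contact_force: [0.5, 0.3, 0.7]
gripper_width: 0.001
gripper_force: 0.0
```

Emit:
jog_arm --travel '[[0,0,-0.1],[0,0,-0.2],[-0.05,0,-0.25],[-0.05,0,-0.25],[-0.05,0,-0.25],[-0.05,0,-0.25],[-0.05,0,-0.25],[-0.05,0,-0.25],[-0.05,0,-0.25],[-0.05,0,-0.25]]' --dr '[[0,0,0],[0,0,0],[0,0,0],[0,0,0],[0,0,0],[0,0,0],[0,0,0],[0,0,0],[0,0,0],[0,0,0]]' --claw '[0,0,0,0,0,0,0,0,0,0]'

```text
time_s: 11.9
tcp_pos: [0.4927, -0.0788, 0.322]
eef_rot: [-180.0, 0.0, -2.6]
contact_force: [-0.2, 0.3, 1.2]
gripper_width: 0.0005
gripper_force: 0.0
```

```bash
python3 - <<'E'
from h import *
for n in ('scene','top'):
  c=r.capture(n)
  for t in('plate_left','front_ball_center','rear_ball_center'):
    print(n,t,[(np.round(d['at']),round(d['conf'],2),np.round(world(c,*d['at']),3)) for d in r.tip_of(t,n)[:4]])
a=c['pixels'][100:330,180:560,::-1]
cv2.imwrite('pics/t4.png',cv2.resize(a,(800,484),interpolation=cv2.INTER_CUBIC))
E
```

```text
scene plate_left [(array([287., 188.]), 0.79, array([ 0.642, -0.033,  0.19 ])), (array([382., 233.]), 0.43, array([0.444, 0.143, 0.019]))]
scene front_ball_center [(array([237., 173.]), 0.53, array([ 0.583, -0.355,  0.077]))]
scene rear_ball_center [(array([339., 197.]), 0.62, array([ 0.403, -0.059,  0.029])), (array([246., 173.]), 0.53, array([ 0.572, -0.319,  0.087]))]
top plate_left []
top front_ball_center [(array([506., 216.]), 0.65, array([ 0.565, -0.367,  0.088]))]
top rear_ball_center [(array([408., 288.]), 0.77, array([ 0.407, -0.156,  0.041])), (array([490., 214.]), 0.7, array([ 0.567, -0.329,  0.098])), (array([370., 290.]), 0.68, array([ 0.401, -0.072,  0.038])), (array([499., 222.]), 0.25, array([ 0.555, -0.36 ,  0.065]))]
```

View pics/t4.png

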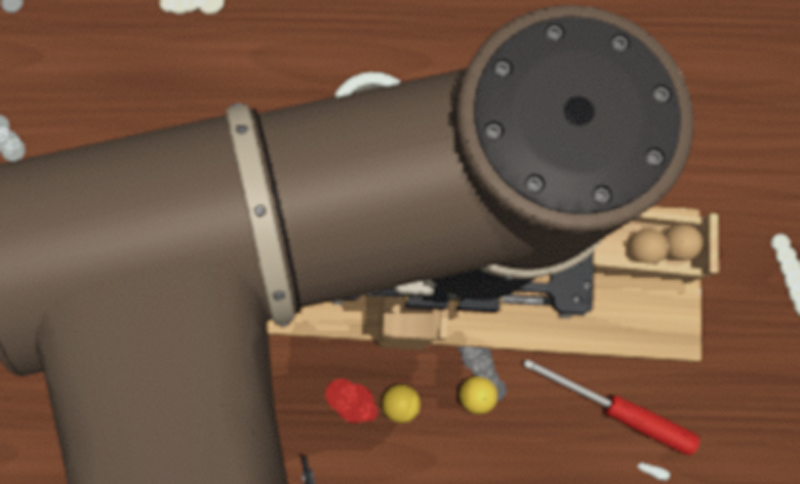

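Both beech balls lie at the right chute's end, at crop (650,245) and (685,242). The gate is still tipped right and the arm is clear, so I'm handing in.

```bash
python3 -c "
from plant import r
print(r.close_job())"
```

```text
the job is handed in; nothing more can be done
None
```

The gate was rocked over to the right, both wooden balls rolled to the end of the right chute, and the job was handed in after about 12 s; the hand-in returned no verdict.

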